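# Release the stage's transport lock with the T-key

## Robot

A 6-joint arm with a two-finger parallel gripper is mounted at the origin on the work surface. World frame = base frame: x ahead of the robot, y to its left, z up, the work surface at z = 0. Lengths are in m, angles in degrees, forces in N, time in s.
With the tool pointing down it reaches from about 0.35 to 0.875 m from the base axis. Payload 4.2 kg.
Tool frame: the origin (TCP) lies midway between the tips of the shut fingers; the grasp point (between the pads) lies 19 mm behind it; z points along the fingers, x is the direction in which the jaws open and shut, and the axes are right-handed (so a half turn about z gives the same grasp; the last joint's range is limited). The gripper opens to 87 mm and grips with 3 to 60 N. Pads are 19 mm wide; open, the fingers measure 117 mm over their backs; the gripper's body (75 mm by 190 mm) begins 51 mm behind the grasp point.
Start: joints at [91.88, 22.042, 0.453, 0, -68.411, -14.817], TCP at [0.14, 0.609, 0.223] pointing down, gripper open.
Joint ranges: [-179.83, 179.83], [-69.29, 118.12], [-61.27, 80.66], [-181.25, 117.63], [-171.15, -9.14], [-177.46, 177.46]. Speed limits (degrees/s): [159.86, 159.86, 180, 180, 180, 180].

## Interface

Orientations are given as a 3x3 rotation matrix whose columns are the frame's x, y, z axes.
In Python, from station import sense, capture, finish_job, find_in gives the robot as it stands.
- The arm moves only by the shell command python3 -m creep 'ROWS'. ROWS is JSON, a list of rows, each a list of 7 numbers: the shift along the tool's x, y, z in mm, then the turn, a rotation vector about the tool's x, y, z in degrees, then the opening, from 0 (shut) to 1 (fully open). A call has exactly 10 rows; each row shifts and turns the commanded pose from where the row before left it, along the tool's axes as they then stand; what a row does not reach is not made up. A row lasts 1/8 s, in which the tool goes at most 62.5 mm and 10.7 degrees, less where a joint would pass 70% of its speed; a pose out of reach is approached as far as the arm can. A call with a gripper value outside its range is refused whole. The fingers move at their own pace and stop on an object; the grip force is fixed at half the most. Time passes only in rows, so rows that do not move let the fingers close, or fill a call up. It gives the time, the measured TCP pose, the force and the opening at its end, in the units of the state.
- sense(): the state, without advancing time (a new reading comes with each control period).
- capture(name): name is "scene" or "side" or "wrist"; returns a dict with "color" (480x640x3 uint8, blue, green, red), "vertical_fov" (degrees; the focal length in pixels is half the picture's height over the tangent of half this angle, whatever the lens; pixels are square), "cx", "cy" (the principal point, pixels), "R" (3x3) and "t" (3): a world point X has camera coordinates R X + t. Camera axes: x right, y down, z forward; pixel columns grow to the right and rows downward; lengths in m; the calibration is good to about 2 mm. The wrist camera is an equidistant fisheye: a pixel r from the principal point sees the ray r / f radians off the axis. A picture is of the moment at which its call begins. There is no depth.
- finish_job(): hands the job in, once; it reports no verdict.
Trained networks look in the newest picture that a camera, given by its name, has taken for a name from the list of things; names that differ only in an ending like _2 or _b are one class to them, and where a whole thing is asked for, a point or a joint stands for the part that bears it (a point fixed in the world has none). Each returns a list of dicts, best first, with "p" (0 to 1); they miss things now and then, are a little off and sometimes report something else, mostly with a low value. They report only what shows in the picture. A call takes as long as a camera call. They do not tell look-alikes from the thing itself.
- find_in(camera, name): "xy" ([column, row] in pixels, amid what is visible of it).
The state is a dict: "time_s": time; "joints": joint angles; "joint_velocities": joint speeds; "effort": joint torques, N m; "tcp_pos": TCP position; "ee_rot": TCP orientation; "wrist_force": force on the tool from outside, world axes, zero at the start; "moment": the same for the moment, N m; "gripper_width": opening from 0.0 (shut) to 1.0 (fully open).
Only numpy, scipy, OpenCV 4.12 (cv2) and the standard library are available. Lean on these libraries where they do the work, as an engineer would, in place of code of your own. Each camera call takes 0.05 s, during which the arm holds its last target. There are 200 camera calls.

## Task

Take the T-key out of its stand, lower it down the shaft of the stage's grey lock tower until its socket sits fully home on the square stem hidden at the bottom, and turn it anticlockwise (seen from above) until the red lock bolt is drawn well clear of its steel lug. Feel for the square and work gently, never forcing the key in the lock or hard against the stop: a misaligned key bears on top of the stem and must be turned until it drops on. Then put the key back upright in its stand, let go, and leave the lens, tray and wooden case undisturbed.

Things in the scene. Friction and masses are not known exactly. Their poses are not given: they have to be found in the camera images.
- key: Loose steel T-key, 0.28 kg, 153 mm tall, standing in its stand. Origin: centre of the socket's open lower end (the tip); z runs up the shank, x along the T-bar. Socket: square, 15.6 mm inside, 26 mm deep, sides parallel and square to the T-bar, at most 27 mm across outside. Shank 14 mm round above it.
- key_bar (a point): Centre of the key's orange T-bar, where to grasp it: 145 mm above the tip. Bar 90 mm long along the key's x, 16 mm wide, 16 mm high, flat-sided.
- stand: Fixed blue key stand, 70 mm square block on a 80 mm square dark foot, 80 mm high. Origin: centre of its underside. Upright round hole in its middle, 36 mm wide with a small chamfer, floor of the hole 10 mm above the bench: the key's tip rests there.
- stage: Fixed microscope stage unit with its lock tower. Origin: on the bench under the axis of the tower's shaft; x points from the tower to the low stage plate (66 mm high, 280 by 260 mm, round glass), z up. Tower: grey block 90 mm square, 115 mm high, sides along x and y.
- shaft_mouth (a point): Centre of the shaft's open upper end on top of the tower, 115 mm above the bench. Round shaft, straight down, 32 mm wide, with a 3 mm chamfer at its mouth.
- stem_seat (a point): Where the key's tip is when fully home: on the shaft axis, 16 mm above the bench. Brass stem 14 mm square, its square shoulder 36 mm above the bench, a centring cone on top up to 42 mm. A key off the square rests on the shoulder. The stem turns 0.96 rad anticlockwise from locked to a hard stop, about 0.1 N m of friction, and stays put; the key has up to 0.12 rad of play on it.
- stem_shoulder (a point): The stem's square shoulder on the shaft axis, 36 mm above the bench. This point's axes follow the tower, not the square: the sides of the square start turned by an unmeasured angle, up to 0.75 rad either way from the tower's sides. The socket drops over when within about 0.1 rad of the square (any quarter turn).
- bolt (a joint): Draw of the red lock bolt beside the tower, in m: 0 locked (its end 15 mm deep in the steel lug on the stage plate), 0.015 just out of the lug, 0.018 to 0.022 well clear, 0.024 at the stem's hard stop. It moves 25 mm per rad of the stem, towards the tower's -x.
- lens_mid (a point): Loose black objective lens standing upright, 60 mm wide, 80 mm high; this point is half-way up. Leave alone.
- tray_mid (a point): Loose blue parts tray, 100 by 130 by 35 mm; this point is half-way up its middle. Leave alone.
- case_mid (a point): Loose wooden gauge case, 100 by 140 by 40 mm; this point is its centre. Leave alone.
Things that resemble listed ones, but are neither listed nor needed, are in the scene too. What is meant by the key is not black, and is the larger of those in its own colour.

How it is judged (in metres and radians):
On the way, in this order (a step that is already met when the one before it is completed fails the run):
1. the key sits home on the stem (tip under 22 mm above the bench, in the shaft) with the bolt still in its lug (drawn under 14 mm) (z of key in the frame of stage below 0.022 m and horizontal distance between key and shaft_mouth below 0.006 m and value of joint bolt below 0.014 m), for 0.1 s.
2. the bolt is drawn back (over 16 mm) with the key still on the stem (value of joint bolt above 0.016 m and z of key in the frame of stage below 0.03 m and horizontal distance between key and shaft_mouth below 0.006 m), for 0.1 s.
At the end, for the whole second after the job is handed in: The red bolt is drawn back by more than 16 mm (clear of its lug), and the key stands at rest in its stand: tip within 12 mm of the stand's middle and under 20 mm above the bench, leaning less than 0.2 rad (value of joint bolt above 0.016 m and horizontal distance between key and stand below 0.012 m and z of key in the frame of stand below 0.02 m and angle between key's own z axis and vertical below 0.2 rad and linear speed of key below 0.03 m/s); the robot touches nothing.
It fails at once if the key is forced in the lock: over 70 N between the key and the stage unit (tower, shaft or stem) (contact force between key and stage above 70 N).
It fails at once if the lens is moved over 20 mm (distance of lens_mid from where it was at the start of the episode above 0.02 m).
It fails at once if the tray is moved over 20 mm (distance of tray_mid from where it was at the start of the episode above 0.02 m).
It fails at once if the wooden case is moved over 20 mm (distance of case_mid from where it was at the start of the episode above 0.02 m).
It also fails if it takes over 72 s, if anything falls off the work surface, if the arm or the gripper's body presses on something with over 40 N, if the wrist force passes 120 N, or if a joint passes its speed limit or range.

## Working session

There is one attempt and no reset: what is moved stays moved. The work goes in short steps, Python scripts to look and compute and a shell command to move; the robot and the scene stay as the last step left them, time stands still between calls to the robot, and variables do not carry over. Pictures are saved under pics/ and viewed, about 8 in all and at most 12, crops included, and the job is handed in when it is done.

```bash
mkdir -p pics && cat > h.py <<'E'
import numpy as np, cv2
from station import sense, capture, finish_job, find_in
def snap(n,fn=None):
    c=capture(n)
    if fn: cv2.imwrite('pics/'+fn,c['color'])
    return c
def ray(c,xy,fish=False):
    f=240/np.tan(np.radians(c['vertical_fov'])/2)
    d=np.array([xy[0]-c['cx'],xy[1]-c['cy']],float)
    if fish:
        r=np.linalg.norm(d); th=r/f
        v=np.array([*(d/max(r,1e-9)*np.sin(th)),np.cos(th)])
    else: v=np.array([*(d/f),1.])
    R=np.array(c['R']);t=np.array(c['t'])
    return -R.T@t, R.T@v
def atz(c,xy,z,fish=False):
    o,v=ray(c,xy,fish); return o+v*(z-o[2])/v[2]
def proj(c,X,fish=False):
    f=240/np.tan(np.radians(c['vertical_fov'])/2)
    p=np.array(c['R'])@np.array(X)+np.array(c['t'])
    if fish:
        s=np.hypot(p[0],p[1]); th=np.arctan2(s,p[2]); return np.array([c['cx'],c['cy']])+f*th*p[:2]/max(s,1e-9)
    return np.array([c['cx'],c['cy']])+f*p[:2]/p[2]
E
python3 - <<'E'
from h import *
np.set_printoptions(precision=4,suppress=True)
Z=dict(key=.1,key_bar=.155,stand=.08,stage=.066,shaft_mouth=.115,lens_mid=.04,tray_mid=.018,case_mid=.02,bolt=.06)
for n in('scene','side','wrist'):
    c=snap(n,n+'0.png'); print(n,c['vertical_fov'],(-np.array(c['R']).T@c['t']))
    for k,z in Z.items():
        for d in find_in(n,k)[:3]:
            print(k,round(d['p'],2),np.round(d['xy']),atz(c,d['xy'],z,n=='wrist'))
s=sense();print(s['ee_rot'],s['gripper_width'],s['time_s'])
E
python3 -c "
import cv2,numpy as np
" 
```

```text
scene 44.00076809549198 [1.4213 0.2578 1.1865]
key 0.73 [273. 214.] [ 0.3324 -0.1732  0.1   ]
key 0.71 [222. 220.] [ 0.3955 -0.2947  0.1   ]
key 0.63 [210. 234.] [ 0.4543 -0.3022  0.1   ]
key_bar 0.79 [214. 232.] [ 0.493 -0.269  0.155]
key_bar 0.66 [224. 216.] [ 0.432  -0.2664  0.155 ]
stand 0.66 [213. 264.] [ 0.5298 -0.2644  0.08  ]
stage 0.79 [275. 333.] [ 0.6742 -0.0482  0.066 ]
stage 0.22 [210. 229.] [ 0.4066 -0.3276  0.066 ]
shaft_mouth 0.58 [282. 328.] [ 0.6894 -0.0257  0.115 ]
lens_mid 0.96 [432. 305.] [0.4669 0.2863 0.04  ]
tray_mid 0.89 [149. 258.] [ 0.512  -0.4635  0.018 ]
case_mid 0.65 [508. 347.] [0.5233 0.4766 0.02  ]
bolt 0.68 [320. 277.] [0.4768 0.0003 0.06  ]
side 56.33951143527729 [-0.0402 -0.6894  0.611 ]
key 0.89 [374. 360.] [ 0.3238 -0.3326  0.1   ]
key 0.78 [338. 286.] [ 0.3889 -0.1497  0.1   ]
key 0.58 [425. 288.] [ 0.5242 -0.2453  0.1   ]
key_bar 0.66 [336. 289.] [ 0.3342 -0.2136  0.155 ]
key_bar 0.39 [396. 260.] [ 0.4827 -0.2021  0.155 ]
stand 0.68 [417. 335.] [ 0.4369 -0.3155  0.08  ]
stage 0.84 [395. 258.] [ 0.5885 -0.0988  0.066 ]
stage 0.46 [255. 189.] [0.4951 0.3979 0.066 ]
shaft_mouth 0.82 [400. 259.] [ 0.537  -0.1616  0.115 ]
shaft_mouth 0.61 [416. 334.] [ 0.407  -0.3368  0.115 ]
lens_mid 0.84 [261. 218.] [0.4479 0.274  0.04  ]
lens_mid 0.23 [425. 288.] [ 0.593  -0.1922  0.04  ]
tray_mid 0.93 [511. 402.] [ 0.5084 -0.4681  0.018 ]
case_mid 0.67 [253. 192.] [0.5231 0.4693 0.02  ]
wrist 65.70646984690485 [0.2196 0.59   0.3849]
[[-0.2239 -0.9746  0.    ]
 [-0.9746  0.2239 -0.0001]
 [ 0.0001 -0.     -1.    ]] 1.00052654437814 1.5
```

View pics/scene0.png

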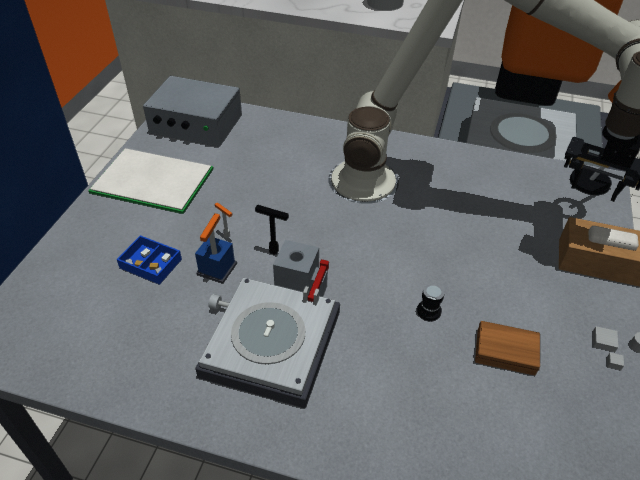

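View pics/wrist0.png

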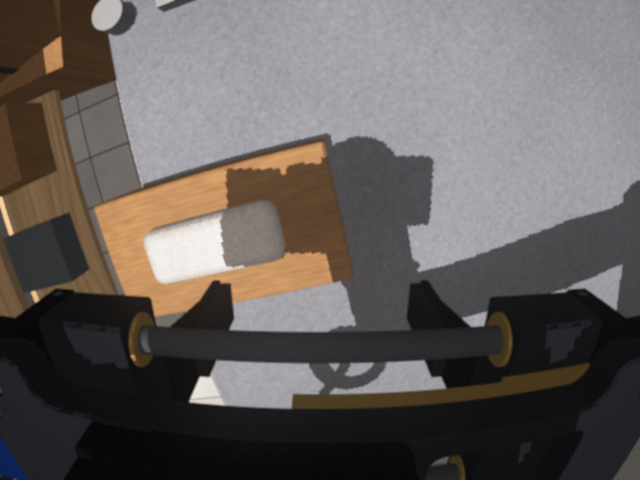

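The scene picture shows an orange key in the blue stand, with its bar at about (211,228). A smaller orange key stands behind it (223,210) and a black one at (272,213). The tower's hole is at (297,255) and the red bolt at (319,280). Next I'll view enlarged crops.

```bash
python3 - <<'E'
import cv2
a=cv2.imread('pics/scene0.png')[195:315,180:345];b=cv2.imread('pics/side0.png')[210:410,290:490]
a=cv2.resize(a,None,fx=4.8,fy=4.8,interpolation=2);b=cv2.resize(b,None,fx=3,fy=3,interpolation=2)
cv2.imwrite('pics/a.png',a);cv2.imwrite('pics/b.png',b);print(a.shape)
E
```

```text
(576, 792, 3)
```

View pics/a.png

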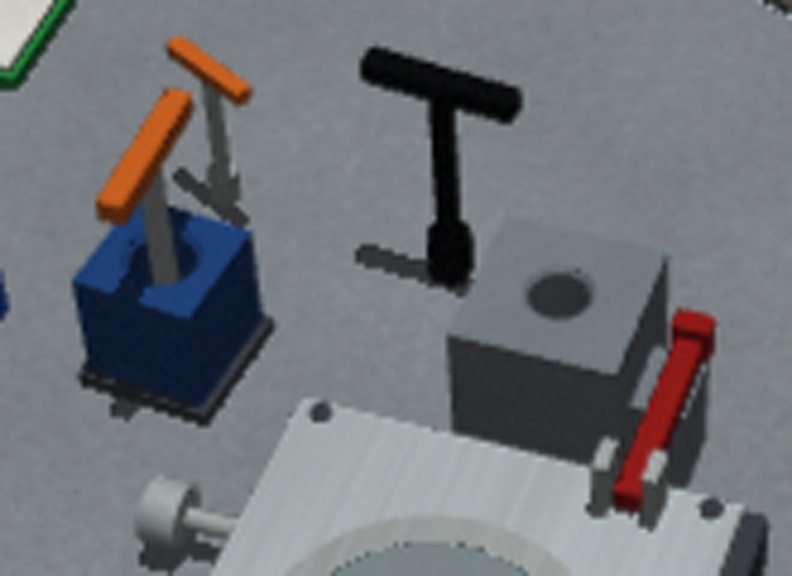

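View pics/b.png

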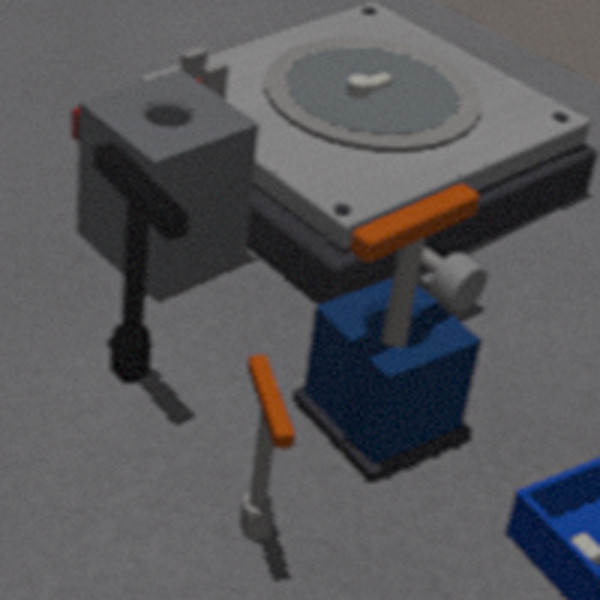

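The main key's bar runs from (113,207) to (180,97) in the scene crop and from (362,238) to (470,200) in the side crop. The shaft mouth is at (558,295) and (168,115).

```bash
python3 - <<'E'
from h import *
np.set_printoptions(precision=4,suppress=True)
S=capture('scene');D=capture('side')
A=lambda p:(180+p[0]/4.8,195+p[1]/4.8); B=lambda p:(290+p[0]/3,210+p[1]/3)
def tri(a,b):
    o1,v1=ray(S,A(a));o2,v2=ray(D,B(b));v1/=np.linalg.norm(v1);v2/=np.linalg.norm(v2)
    s=np.linalg.lstsq(np.c_[v1,-v2],o2-o1,rcond=None)[0]
    p,q=o1+s[0]*v1,o2+s[1]*v2; return (p+q)/2,np.linalg.norm(p-q)
P=[('mouth',(558,295),(168,115),.115),('towL',(448,338),(160,160) ,.115),('tw_scL',(448,338),(257,127),.115),
('tw_back',(510,215),(160,160),.115),('tw_right',(668,258),(78,105),.115),('tw_front',(618,375),(190,70),.115),
('barA',(113,207),(470,200),.163),('barB',(180,97),(362,238),.163),('barMid',(143,150),(415,217),.163),
('st_L',(75,283),(385,375),.08),('st_L2',(75,283),(480,342),.08),('st_front',(190,318),(480,342),.08),('st_R',(250,235),(315,310),.08),('st_frontalt',(190,318),(410,278),.08)]
for n,a,b,z in P:
    X,e=tri(a,b);print(n,X,round(e,4),'scene@z',atz(S,A(a),z)[:2],'side@z',atz(D,B(b),z)[:2])
E
```

```text
mouth [ 0.4732 -0.063   0.1113] 0.0018 scene@z [ 0.4758 -0.0614] side@z [ 0.4696 -0.0687]
towL [ 0.471  -0.0998  0.0822] 0.0515 scene@z [ 0.5204 -0.1053] side@z [ 0.4306 -0.111 ]
tw_scL [ 0.5173 -0.1077  0.1102] 0.0021 scene@z [ 0.5204 -0.1053] side@z [ 0.5123 -0.1143]
tw_back [ 0.4305 -0.1058  0.1139] 0.007 scene@z [ 0.4284 -0.1032] side@z [ 0.4306 -0.111 ]
tw_right [ 0.4289 -0.0163  0.1095] 0.0003 scene@z [ 0.4338 -0.0148] side@z [ 0.4238 -0.0239]
tw_front [ 0.5222 -0.0196  0.1137] 0.0102 scene@z [ 0.5189 -0.0159] side@z [ 0.522  -0.0272]
barA [ 0.5209 -0.2864  0.1543] 0.0059 scene@z [ 0.5267 -0.2794] side@z [ 0.5116 -0.2966]
barB [ 0.4377 -0.283   0.1577] 0.0026 scene@z [ 0.4419 -0.2793] side@z [ 0.4327 -0.289 ]
barMid [ 0.479  -0.2852  0.1569] 0.0009 scene@z [ 0.4843 -0.2816] side@z [ 0.4722 -0.2911]
st_L [ 0.4757 -0.3157  0.0523] 0.0446 scene@z [ 0.5123 -0.3189] side@z [ 0.4389 -0.3163]
st_L2 [ 0.51   -0.3225  0.076 ] 0.0038 scene@z [ 0.5123 -0.3189] side@z [ 0.5069 -0.3268]
st_front [ 0.5157 -0.2857  0.0576] 0.0589 scene@z [ 0.5176 -0.251 ] side@z [ 0.5069 -0.3268]
st_R [ 0.4483 -0.2469  0.0751] 0.002 scene@z [ 0.4519 -0.244 ] side@z [ 0.4443 -0.2519]
st_frontalt [ 0.5176 -0.2555  0.0769] 0.008 scene@z [ 0.5176 -0.251 ] side@z [ 0.5162 -0.2615]
```

Shaft at about (0.474,-0.063) and key bar at about (0.479,-0.285), lying roughly along world x. I'll travel to a hover pose for wrist-camera views, using a planner script that prints rows.

```bash
cat >> h.py <<'E'
from scipy.spatial.transform import Rotation as Ro
def yaw(): R=np.array(sense()['ee_rot']); return np.degrees(np.arctan2(R[1,0],R[0,0]))
def plan(p1,dyaw,n,p0=None,y0=None,via=None):
    """dyaw world-ccw deg; rows of tool shift mm + turn about tool z"""
    s=sense(); p0=np.array(s['tcp_pos'] if p0 is None else p0); y0=yaw() if y0 is None else y0
    pts=np.array([p0]+([via] if via is not None else [])+[p1]);L=np.r_[0,np.cumsum(np.linalg.norm(np.diff(pts,axis=0),axis=1))]
    u=np.linspace(0,L[-1],n+1); P=np.c_[[np.interp(u,L,pts[:,i]) for i in range(3)]].T
    for i in range(n):
        a=np.radians(y0+dyaw*i/n); d=(P[i+1]-P[i])*1000
        x=np.array([np.cos(a),np.sin(a),0]);z=np.array([0,0,-1]);y=np.cross(z,x)
        print([round(float(d@x)),round(float(d@y)),round(float(d@z)),0,0,round(-dyaw/n,2)])
def st():
    s=sense();print('t',s['time_s'],'p',np.round(s['tcp_pos'],4),'yaw',round(yaw(),2),'j',np.round(s['joints'],1),'F',np.round(s['wrist_force'],1),'M',np.round(s['moment'],2),'g',round(s['gripper_width'],3))
E
python3 -c "
from h import *
c=capture('wrist');print(np.array(c['R']));plan([.58,-.17,.30],-167,20,via=[.45,.22,.33]);st()"
```

```text
[[-2.23816006e-01 -9.74631162e-01 -7.02136607e-04]
 [-9.31501952e-01  2.13699692e-01  2.94340881e-01]
 [-2.86723749e-01  6.65322421e-02 -9.55700242e-01]]
[28, -35, -10, 0, 0, 8.35]
[23, -39, -10, 0, 0, 8.35]
[17, -42, -10, 0, 0, 8.35]
[10, -44, -10, 0, 0, 8.35]
[4, -45, -10, 0, 0, 8.35]
[-3, -45, -10, 0, 0, 8.35]
[-9, -44, -10, 0, 0, 8.35]
[-15, -42, -10, 0, 0, 8.35]
[-21, -40, -10, 0, 0, 8.35]
[-27, -36, -10, 0, 0, 8.35]
[-32, -32, -10, 0, 0, 8.35]
[-26, -38, 3, 0, 0, 8.35]
[-30, -34, 3, 0, 0, 8.35]
[-35, -30, 3, 0, 0, 8.35]
[-39, -24, 3, 0, 0, 8.35]
[-42, -18, 3, 0, 0, 8.35]
[-44, -12, 3, 0, 0, 8.35]
[-46, -5, 3, 0, 0, 8.35]
[-46, 1, 3, 0, 0, 8.35]
[-45, 8, 3, 0, 0, 8.35]
t 1.65 p [0.1399 0.6091 0.2225] yaw -102.94 j [ 91.9  22.    0.5   0.  -68.4 -14.8] F [-0.8  0.3  0.2] M [0.03 0.04 0.01] g 1.004
```

```bash
python3 -m creep '[[28,-35,-10,0,0,8.35,1],[23,-39,-10,0,0,8.35,1],[17,-42,-10,0,0,8.35,1],[10,-44,-10,0,0,8.35,1],[4,-45,-10,0,0,8.35,1],[-3,-45,-10,0,0,8.35,1],[-9,-44,-10,0,0,8.35,1],[-15,-42,-10,0,0,8.35,1],[-21,-40,-10,0,0,8.35,1],[-27,-36,-10,0,0,8.35,1]]' && python3 -m creep '[[-32,-32,-10,0,0,8.35,1],[-26,-38,3,0,0,8.35,1],[-30,-34,3,0,0,8.35,1],[-35,-30,3,0,0,8.35,1],[-39,-24,3,0,0,8.35,1],[-42,-18,3,0,0,8.35,1],[-44,-12,3,0,0,8.35,1],[-46,-5,3,0,0,8.35,1],[-46,1,3,0,0,8.35,1],[-45,8,3,0,0,8.35,1]]' && python3 -c "
from h import *
st();c=snap('wrist','w1.png');st()
for X in ([.474,-.063,.115],[.479,-.285,.163]): print(proj(c,X,True))"
```

```text
time_s: 2.9
tcp_pos: [0.4212, 0.2554, 0.3232]
ee_rot: [[-0.993, 0.117, 0.001], [0.117, 0.993, 0.001], [-0.0, 0.001, -1.0]]
wrist_force: [1.0, -0.1, 0.2]
gripper_width: 1.001
time_s: 4.15
tcp_pos: [0.5801, -0.1714, 0.3056]
ee_rot: [[0.004, 1.0, 0.0], [1.0, -0.004, -0.0], [-0.0, 0.0, -1.0]]
wrist_force: [1.8, 0.3, -0.2]
gripper_width: 1.001
t 4.15 p [ 0.5801 -0.1714  0.3056] yaw 89.79 j [ -1.1  17.6   5.7   0.  -78.1 -89.1] F [ 1.8  0.3 -0.2] M [ 0.07 -0.2  -0.03] g 1.001
t 4.2 p [ 0.581  -0.1754  0.3042] yaw 89.38 j [ -1.5  17.8   5.8   0.1 -78.  -89.2] F [ 2.  -1.3  1.2] M [-0.18 -0.56 -0.03] g 1.001
[433.2758993  106.30273998]
[185.15425037 110.68691251]
```

View pics/w1.png

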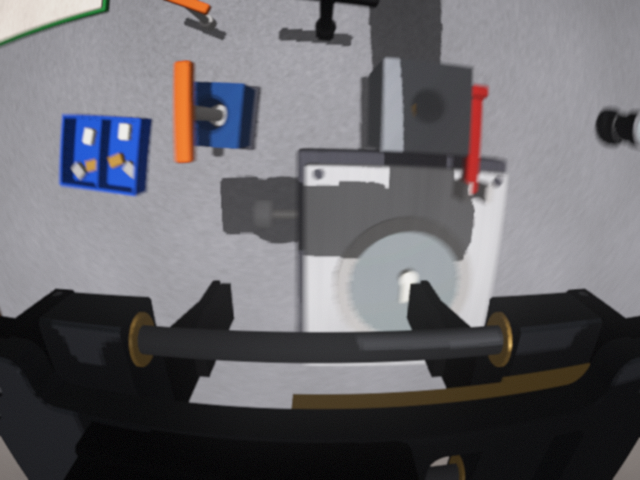

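The wrist picture shows the key bar from (184,62) to (184,162), where it was predicted. The mouth is near (428,105). The arm was still moving, so I'll settle and measure again numerically.

```bash
python3 -m creep '[[0,0,0,0,0,0,1],[0,0,0,0,0,0,1],[0,0,0,0,0,0,1],[0,0,0,0,0,0,1],[0,0,0,0,0,0,1],[0,0,0,0,0,0,1],[0,0,0,0,0,0,1],[0,0,0,0,0,0,1],[0,0,0,0,0,0,1],[0,0,0,0,0,0,1]]' && cat >> h.py <<'E'
def bar(c,fn=None,zt=.163):
    h=cv2.cvtColor(c['color'],cv2.COLOR_BGR2HSV); m=cv2.inRange(h,(3,150,90),(18,255,255)); m[330:]=0
    n,l,s,ce=cv2.connectedComponentsWithStats(m); i=1+np.argmax(s[1:,4]); cnt=cv2.findContours((l==i).astype('uint8'),0,1)[0][0]
    (cx,cy),wh,a=r=cv2.minAreaRect(cnt); b=cv2.boxPoints(r)
    W=np.array([atz(c,q,zt,True) for q in cnt[:,0]])[:,:2]; rr=cv2.minAreaRect((W*1000).astype('float32'))
    return ce[i],r,rr
E
python3 - <<'E'
from h import *
st();c=snap('wrist','w2.png')
print(bar(c))
im=c['color'][60:150,380:480]; cv2.imwrite('pics/w2c.png',np.hstack([cv2.resize(im,None,fx=4,fy=4,interpolation=2),cv2.convertScaleAbs(cv2.resize(im,None,fx=4,fy=4,interpolation=2),alpha=2.2)]))
E
```

```text
time_s: 5.45
tcp_pos: [0.5797, -0.1699, 0.3055]
ee_rot: [[-0.001, 1.0, -0.0], [1.0, 0.001, -0.0], [-0.0, -0.0, -1.0]]
wrist_force: [0.4, 0.3, -0.2]
gripper_width: 0.997
t 5.45 p [ 0.5797 -0.1699  0.3055] yaw 90.06 j [ -1.   17.5   5.6   0.  -78.1 -88.9] F [ 0.4  0.3 -0.2] M [ 0.07 -0.17  0.03] g 0.997
(array([184.33002092, 111.38441423]), ((184.5, 111.5), (101.0, 19.0), 90.0), ((479.2923278808594, -284.8460693359375), (17.741491317749023, 87.84843444824219), 89.18983459472656))
```

View pics/w2c.png

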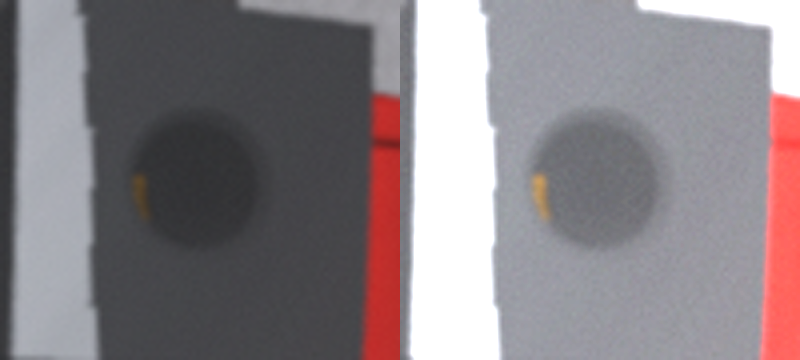

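The crop shows the mouth centred at about (430,104.5) in the full picture, with brass visible at its left edge. I'll put the camera right above the shaft to read the square's angle.

```bash
python3 - <<'E'
from h import *
c=capture('wrist');print(atz(c,(430,104.5),.115,True));plan([.556,-.063,.185],0,6)
E
python3 -m creep '[[18,-4,20,0,0,0,1],[18,-4,20,0,0,0,1],[18,-4,20,0,0,0,1],[18,-4,20,0,0,0,1],[18,-4,20,0,0,0,1],[17,-4,20,0,0,0,1],[0,0,0,0,0,0,1],[0,0,0,0,0,0,1],[0,0,0,0,0,0,1],[0,0,0,0,0,0,1]]'
python3 - <<'E'
from h import *
st();c=snap('wrist','w3.png')
u=proj(c,[.474,-.063,.115],True);print(u, proj(c,[.474,-.063,.036],True))
x,y=map(int,u);im=c['color'][y-40:y+40,x-40:x+40];im=cv2.resize(im,None,fx=7,fy=7,interpolation=2)
cv2.imwrite('pics/w3c.png',cv2.convertScaleAbs(im,alpha=3)); print(x-40,y-40)
E
```

```text
[ 0.47154423 -0.06538304  0.115     ]
[18, -4, 20, 0, 0, 0.0]
[18, -4, 20, 0, 0, 0.0]
[18, -4, 20, 0, 0, 0.0]
[18, -4, 20, 0, 0, 0.0]
[18, -4, 20, 0, 0, 0.0]
[18, -4, 20, 0, 0, 0.0]
time_s: 6.8
tcp_pos: [0.556, -0.0633, 0.1862]
ee_rot: [[-0.0, 1.0, 0.001], [1.0, 0.0, 0.0], [0.0, 0.001, -1.0]]
wrist_force: [0.1, -0.2, -0.4]
gripper_width: 0.998
t 6.8 p [ 0.556  -0.0633  0.1862] yaw 90.02 j [  10.1   17.4  -12.1    0.   -60.5 -100.1] F [ 0.1 -0.2 -0.4] M [ 0.02 -0.19  0.  ] g 0.998
[321.83708724 126.85280156] [321.27945971 127.44719492]
281 86
```

View pics/w3c.png

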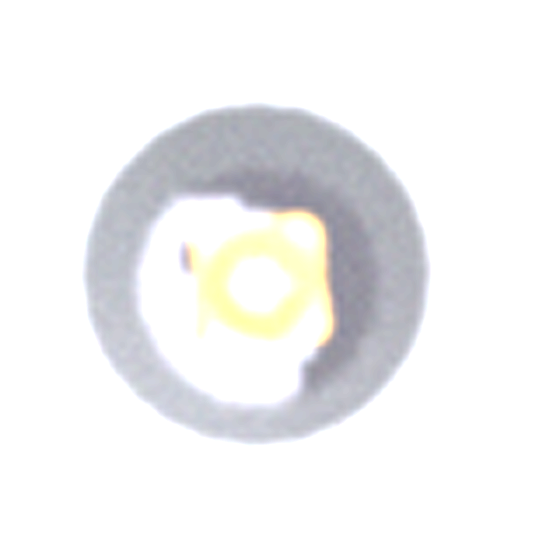

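The crop shows the shaft's mouth circle centred at about (317.7,125), with the brass stem lit inside. It is overexposed by my gain, so I'll look again without it.

```bash
python3 - <<'E'
from h import *
im=cv2.imread('pics/w3.png')[104:150,295:341]
b=cv2.resize(im,None,fx=12,fy=12,interpolation=2);cv2.imwrite('pics/w3d.png',b)
i2=cv2.imread('pics/w3.png');c=capture('wrist')
print(atz(c,(317.7,125),.115,True),atz(c,(317.7,126.7),.042,True))
h=cv2.cvtColor(i2,cv2.COLOR_BGR2HSV);print(h[115:140:3,305:335:3,1])
E
```

```text
[ 0.47270566 -0.06551029  0.115     ] [ 0.47325911 -0.06588545  0.042     ]
[[ 22  22  22  26  19  18  14  20  23  16]
 [ 26  39 105 113 107 141 149 122  19  23]
 [ 21 106 151 150 148 149 150 133  29  23]
 [ 24  57 149 151 144 150 149 130  24  19]
 [ 23  11 144 151 142 144 148 141  23  19]
 [ 28  14 143 146 152 152 149 149  23  23]
 [ 23  14 149 149 141 140 142 143  24  19]
 [ 25  21  23  17  18  19  21  19  19   8]
 [ 20  20  23  25  23  21  22  23  17  15]]
```

View pics/w3d.png

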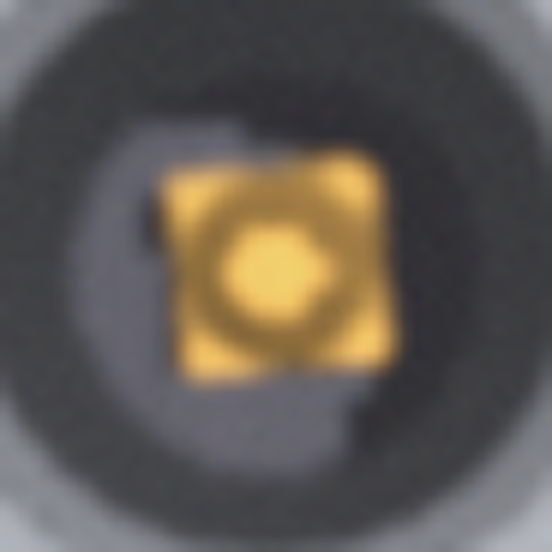

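The square's corners show at about (163,180), (378,160), (395,360) and (192,378) in the crop, so it is turned about 6° anticlockwise. I'll refine that and plan the approach to the key.

```bash
python3 - <<'E'
from h import *
i=cv2.imread('pics/w3.png');c=capture('wrist')
def rect(im,cam,z):
    m=(cv2.cvtColor(im,cv2.COLOR_BGR2HSV)[...,1]>85).astype('uint8');m[:104]=m[150:]=0;m[:,:295]=m[:,341:]=0
    cnt=max(cv2.findContours(m,0,1)[0],key=cv2.contourArea)
    return cv2.minAreaRect(np.array([atz(cam,q,z,True)[:2]*1000 for q in cnt[:,0]],'float32'))
print(rect(i,c,.036)); j=cv2.resize(i[104:150,295:341],None,fx=8,fy=8,interpolation=2)
m=(cv2.cvtColor(j,cv2.COLOR_BGR2HSV)[...,1]>85).astype('uint8');cnt=max(cv2.findContours(m,0,1)[0],key=cv2.contourArea);print(cv2.minAreaRect(cnt))
w2=cv2.imread('pics/w2.png');m=cv2.inRange(cv2.cvtColor(w2,cv2.COLOR_BGR2HSV),(3,150,90),(18,255,255))
ys,xs=np.nonzero(m[60:165,165:205]);print('bar slope px',np.polyfit(ys,xs,1))
plan([.4793,-.2850,.24],0,6)
E
```

```text
((472.41497802734375, -65.7512435913086), (15.538666725158691, 15.436588287353516), 7.877490520477295)
((185.8292694091797, 176.70286560058594), (150.1123046875, 153.97975158691406), 85.08343505859375)
bar slope px [1.19628368e-02 1.87153176e+01]
[-37, -13, -9, 0, 0, 0.0]
[-37, -13, -9, 0, 0, 0.0]
[-37, -13, -9, 0, 0, 0.0]
[-37, -13, -9, 0, 0, 0.0]
[-37, -13, -9, 0, 0, 0.0]
[-37, -13, -9, 0, 0, 0.0]
```

```bash
python3 -m creep '[[-37,-13,-9,0,0,0,1],[-37,-13,-9,0,0,0,1],[-37,-13,-9,0,0,0,1],[-37,-13,-9,0,0,0,1],[-37,-13,-9,0,0,0,1],[-37,-12,-9,0,0,-0.5,1],[0,0,0,0,0,0,1],[0,0,0,0,0,0,1],[0,0,0,0,0,0,1],[0,0,0,0,0,0,1]]' && python3 - <<'E'
from h import *
st();c=snap('wrist','w4.png');print(bar(c),proj(c,[.4793,-.285,.163],True))
E
```

```text
time_s: 8.2
tcp_pos: [0.4791, -0.2842, 0.2394]
ee_rot: [[-0.011, 1.0, -0.0], [1.0, 0.011, 0.0], [0.0, -0.0, -1.0]]
wrist_force: [-0.2, -0.4, 0.3]
gripper_width: 1.002
t 8.2 p [ 0.4791 -0.2842  0.2394] yaw 90.64 j [-14.   14.8  -7.7  -0.  -67.6 -75.4] F [-0.2 -0.4  0.3] M [ 0.01 -0.17 -0.  ] g 1.002
(array([316.37082865, 241.85489314]), ((317.0, 244.5), (123.0, 24.0), 90.0), ((477.3371887207031, -286.9939880371094), (88.10250854492188, 15.778355598449707), 0.5245946049690247)) [319.90945312 250.58389936]
```

View pics/w4.png

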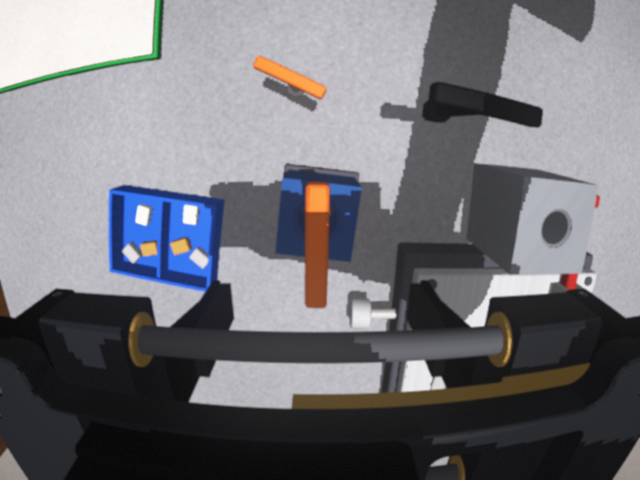

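The bar lies centred between the fingers, from rows 183 to 306 at column 317, within 2 mm of the plan. I'll descend and close the gripper.

```bash
python3 -m creep '[[-2,-1,20,0,0,0,1],[0,0,28,0,0,0,1],[0,0,28,0,0,0,1],[0,0,18,0,0,0,1],[0,0,9,0,0,0,1],[0,0,0,0,0,0,1],[0,0,0,0,0,0,0.5],[0,0,0,0,0,0,0],[0,0,0,0,0,0,0],[0,0,0,0,0,0,0]]' && python3 -m creep '[[0,0,0,0,0,0,0],[0,0,0,0,0,0,0],[0,0,0,0,0,0,0],[0,0,0,0,0,0,0],[0,0,0,0,0,0,0],[0,0,-5,0,0,0,0],[0,0,-5,0,0,0,0],[0,0,-5,0,0,0,0],[0,0,0,0,0,0,0],[0,0,0,0,0,0,0]]' && python3 -c "
from h import *
st()"
```

```text
time_s: 9.5
tcp_pos: [0.4779, -0.287, 0.1368]
ee_rot: [[-0.01, 1.0, 0.0], [1.0, 0.01, -0.0], [-0.0, 0.0, -1.0]]
wrist_force: [0.9, -0.5, 0.5]
gripper_width: 0.633
time_s: 10.75
tcp_pos: [0.4777, -0.2869, 0.1515]
ee_rot: [[-0.01, 1.0, -0.0], [1.0, 0.01, 0.0], [0.0, -0.0, -1.0]]
wrist_force: [0.3, -0.2, -2.4]
gripper_width: 0.18
t 10.75 p [ 0.4777 -0.2869  0.1515] yaw 90.56 j [-14.3  19.1 -15.   -0.  -55.9 -75.1] F [ 0.3 -0.2 -2.4] M [ 0.06 -0.11 -0.01] g 0.18
```

The grip holds: 15.7 mm wide with 2.4 N of weight. I'll lift the key out and check how it sits in the hand.

```bash
python3 -m creep '[[0,0,-15,0,0,0,0],[0,0,-30,0,0,0,0],[0,0,-30,0,0,0,0],[0,0,-30,0,0,0,0],[0,0,-12,0,0,0,0],[0,0,0,0,0,0,0],[0,0,0,0,0,0,0],[0,0,0,0,0,0,0],[0,0,0,0,0,0,0],[0,0,0,0,0,0,0]]' && python3 - <<'E'
from h import *
st();c=snap('wrist','w5.png');s=sense();print(bar(c,zt=s['tcp_pos'][2]+.027))
plan([.4727,-.0656,s['tcp_pos'][2]],5.5,7)
E
```

```text
time_s: 12.0
tcp_pos: [0.4778, -0.2869, 0.2682]
ee_rot: [[-0.01, 1.0, -0.001], [1.0, 0.01, 0.0], [0.0, -0.001, -1.0]]
wrist_force: [0.5, 0.8, -2.5]
gripper_width: 0.183
t 12.0 p [ 0.4778 -0.2869  0.2682] yaw 90.57 j [-14.3  13.8  -4.8   0.  -71.4 -75.1] F [ 0.5  0.8 -2.5] M [ 0.01 -0.16  0.04] g 0.183
(array([320.47906076, 274.13410796]), ((321.0, 274.5), (109.0, 40.0), 90.0), ((454.504150390625, -287.9044494628906), (15.248083114624023, 46.995662689208984), 89.8523941040039))
[32, 0, 0, 0, 0, -0.79]
[32, 0, 0, 0, 0, -0.79]
[32, 0, 0, 0, 0, -0.79]
[32, 1, 0, 0, 0, -0.79]
[32, 1, 0, 0, 0, -0.79]
[32, 2, 0, 0, 0, -0.79]
[32, 2, 0, 0, 0, -0.79]
```

View pics/w5.png

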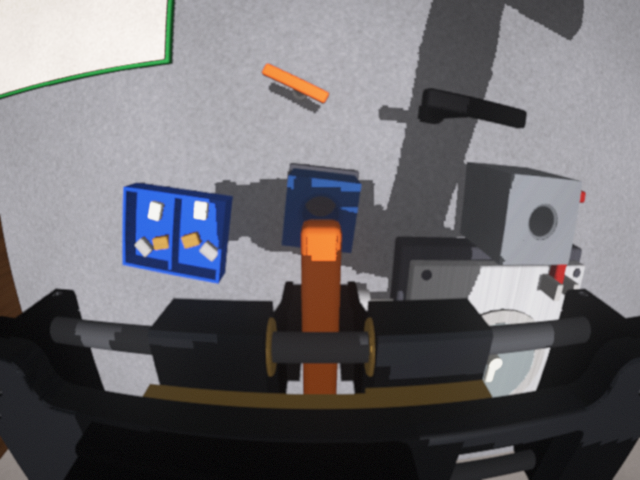

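The key hangs square in the hand. Allowing for its end face, the bar's centre is about 1 mm along tool +y. I'll carry it over the shaft and turn it to the stem's angle.

```bash
python3 -m creep '[[16,0,0,0,0,-0.8,0],[32,0,0,0,0,-0.8,0],[32,0,0,0,0,-0.8,0],[32,1,0,0,0,-0.8,0],[32,1,0,0,0,-0.8,0],[32,2,0,0,0,-0.8,0],[32,2,0,0,0,-0.7,0],[14,1,6,0,0,0,0],[0,0,6,0,0,0,0],[0,0,0,0,0,0,0]]' && python3 -m creep '[[0,0,0,0,0,0,0],[0,0,0,0,0,0,0],[0,0,0,0,0,0,0],[0,0,0,0,0,0,0],[0,0,0,0,0,0,0],[0,0,0,0,0,0,0],[0,0,0,0,0,0,0],[0,0,0,0,0,0,0],[0,0,0,0,0,0,0],[0,0,0,0,0,0,0]]' && python3 - <<'E'
from h import *
st();a=capture('scene')['color'][165:305,200:360];b=capture('side')['color'][180:320,270:410]
f=lambda i:cv2.resize(i,None,fx=2.6,fy=2.6,interpolation=2)
cv2.imwrite('pics/c6.png',np.hstack([f(a),f(b)]))
E
```

```text
time_s: 13.3
tcp_pos: [0.4714, -0.0653, 0.2558]
ee_rot: [[-0.105, 0.994, -0.002], [0.994, 0.105, -0.0], [-0.0, -0.002, -1.0]]
wrist_force: [-0.1, 0.4, -3.2]
gripper_width: 0.182
time_s: 14.55
tcp_pos: [0.472, -0.0648, 0.2565]
ee_rot: [[-0.106, 0.994, -0.0], [0.994, 0.106, 0.0], [0.0, -0.0, -1.0]]
wrist_force: [-0.0, 0.5, -2.2]
gripper_width: 0.182
t 14.55 p [ 0.472  -0.0648  0.2565] yaw 96.07 j [ 11.8   5.9 -16.3  -0.  -67.8 -95.7] F [-0.   0.5 -2.2] M [ 0.09 -0.17  0.02] g 0.182
```

View pics/c6.png

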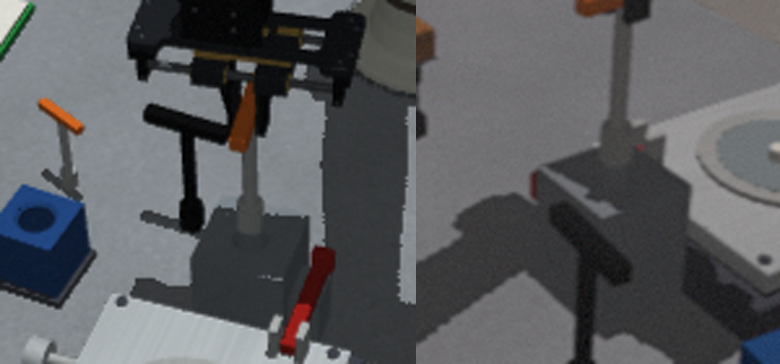

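Both views show the socket just above the shaft's mouth. I'll lower it gently and watch the force.

```bash
python3 -m creep '[[-1,0,3,0,0,0,0],[0,0,3,0,0,0,0],[0,0,3,0,0,0,0],[0,0,3,0,0,0,0],[0,0,3,0,0,0,0],[0,0,3,0,0,0,0],[0,0,3,0,0,0,0],[0,0,1,0,0,0,0],[0,0,0,0,0,0,0],[0,0,0,0,0,0,0]]'; python3 -c "
from h import *
st()"
```

```text
time_s: 15.9
tcp_pos: [0.4722, -0.0658, 0.2347]
ee_rot: [[-0.106, 0.994, 0.0], [0.994, 0.106, -0.0], [-0.0, 0.0, -1.0]]
wrist_force: [-1.3, 1.2, -3.0]
gripper_width: 0.181
t 15.9 p [ 0.4722 -0.0658  0.2347] yaw 96.07 j [ 11.6   6.9 -18.4   0.  -64.7 -95.6] F [-1.3  1.2 -3. ] M [ 0.02 -0.16  0.03] g 0.181
```

```bash
python3 -m creep '[[0,0,3,0,0,0,0],[0,0,6,0,0,0,0],[0,0,7,0,0,0,0],[0,0,8,0,0,0,0],[0,0,8,0,0,0,0],[0,0,8,0,0,0,0],[0,0,8,0,0,0,0],[0,0,5,0,0,0,0],[0,0,3,0,0,0,0],[0,0,0,0,0,0,0]]'; python3 -c "
from h import *
st()"
```

```text
time_s: 17.15
tcp_pos: [0.4721, -0.0659, 0.1785]
ee_rot: [[-0.106, 0.994, -0.0], [0.994, 0.106, -0.0], [-0.0, -0.0, -1.0]]
wrist_force: [-0.2, -1.2, -3.7]
gripper_width: 0.179
t 17.15 p [ 0.4721 -0.0659  0.1785] yaw 96.07 j [ 11.6   9.9 -23.5   0.  -56.6 -95.6] F [-0.2 -1.2 -3.7] M [ 0.   -0.19  0.03] g 0.179
```

Tip is at about 52 mm with no contact. Next comes the cone and shoulder zone, in 2 mm rows.

```bash
python3 -m creep '[[0,0,2,0,0,0,0],[0,0,2,0,0,0,0],[0,0,2,0,0,0,0],[0,0,2,0,0,0,0],[0,0,2,0,0,0,0],[0,0,2,0,0,0,0],[0,0,2,0,0,0,0],[0,0,1,0,0,0,0],[0,0,0,0,0,0,0],[0,0,0,0,0,0,0]]'; python3 -c "
from h import *
st()"
```

```text
time_s: 18.4
tcp_pos: [0.4721, -0.0659, 0.1636]
ee_rot: [[-0.106, 0.994, 0.0], [0.994, 0.106, -0.0], [-0.0, 0.0, -1.0]]
wrist_force: [-0.1, -0.3, -2.5]
gripper_width: 0.178
t 18.4 p [ 0.4721 -0.0659  0.1636] yaw 96.06 j [ 11.6  10.8 -24.8   0.  -54.4 -95.6] F [-0.1 -0.3 -2.5] M [ 0.06 -0.12 -0.03] g 0.178
```

```bash
python3 -m creep '[[0,0,1,0,0,0,0],[0,0,1,0,0,0,0],[0,0,1,0,0,0,0],[0,0,1,0,0,0,0],[0,0,0,0,0,0,0],[0,0,0,0,0,0,0],[0,0,0,0,0,0,0],[0,0,0,0,0,0,0],[0,0,0,0,0,0,0],[0,0,0,0,0,0,0]]'; python3 -c "
from h import *
st()"
```

```text
time_s: 19.65
tcp_pos: [0.4721, -0.0659, 0.1596]
ee_rot: [[-0.106, 0.994, 0.0], [0.994, 0.106, 0.0], [-0.0, 0.0, -1.0]]
wrist_force: [0.0, -0.1, -3.0]
gripper_width: 0.183
t 19.65 p [ 0.4721 -0.0659  0.1596] yaw 96.06 j [ 11.6  11.1 -25.1   0.  -53.8 -95.6] F [ 0.  -0.1 -3. ] M [ 0.06 -0.15 -0.  ] g 0.183
```

```bash
python3 -m creep '[[0,0,1,0,0,0,0],[0,0,1,0,0,0,0],[0,0,1,0,0,0,0],[0,0,1,0,0,0,0],[0,0,1,0,0,0,0],[0,0,1,0,0,0,0],[0,0,1,0,0,0,0],[0,0,1,0,0,0,0],[0,0,0,0,0,0,0],[0,0,0,0,0,0,0]]'; python3 -c "
from h import *
st()"
```

```text
time_s: 20.9
tcp_pos: [0.4721, -0.0658, 0.1516]
ee_rot: [[-0.106, 0.994, 0.0], [0.994, 0.106, 0.0], [0.0, 0.0, -1.0]]
wrist_force: [-0.1, 0.1, -2.1]
gripper_width: 0.181
t 20.9 p [ 0.4721 -0.0658  0.1516] yaw 96.07 j [ 11.6  11.6 -25.7   0.  -52.6 -95.6] F [-0.1  0.1 -2.1] M [ 0.06 -0.18  0.01] g 0.181
```

The socket is on the square and sliding freely, with the tip at about 25 mm. I'll go on to home at 16 mm.

```bash
python3 -m creep '[[0,0,1,0,0,0,0],[0,0,1,0,0,0,0],[0,0,1,0,0,0,0],[0,0,1,0,0,0,0],[0,0,1,0,0,0,0],[0,0,1,0,0,0,0],[0,0,1,0,0,0,0],[0,0,1,0,0,0,0],[0,0,0,0,0,0,0],[0,0,0,0,0,0,0]]'; python3 -c "
from h import *
st()"
```

```text
time_s: 22.15
tcp_pos: [0.4721, -0.0659, 0.1436]
ee_rot: [[-0.106, 0.994, 0.0], [0.994, 0.106, -0.0], [-0.0, 0.0, -1.0]]
wrist_force: [0.2, -0.1, -2.5]
gripper_width: 0.178
t 22.15 p [ 0.4721 -0.0659  0.1436] yaw 96.07 j [ 11.6  12.2 -26.4   0.  -51.5 -95.6] F [ 0.2 -0.1 -2.5] M [ 0.1  -0.14  0.01] g 0.178
```

The key is home, with the tip at about 17 mm. I'll turn it anticlockwise gently, 40° first.

```bash
python3 -m creep '[[0,0,0,0,0,-2,0],[0,0,0,0,0,-3,0],[0,0,0,0,0,-3,0],[0,0,0,0,0,-3,0],[0,0,0,0,0,-3,0],[0,0,0,0,0,-3,0],[0,0,0,0,0,-3,0],[0,0,0,0,0,0,0],[0,0,0,0,0,0,0],[0,0,0,0,0,0,0]]'; python3 -c "
from h import *
st()"; python3 -m creep '[[0,0,0,0,0,-3,0],[0,0,0,0,0,-3,0],[0,0,0,0,0,-3,0],[0,0,0,0,0,-3,0],[0,0,0,0,0,-3,0],[0,0,0,0,0,-3,0],[0,0,0,0,0,-2,0],[0,0,0,0,0,0,0],[0,0,0,0,0,0,0],[0,0,0,0,0,0,0]]'; python3 -c "
from h import *
st()"
```

```text
time_s: 23.4
tcp_pos: [0.472, -0.0658, 0.1435]
ee_rot: [[-0.439, 0.898, -0.0], [0.898, 0.439, 0.0], [0.0, -0.0, -1.0]]
wrist_force: [-0.5, 0.1, -2.5]
gripper_width: 0.18
t 23.4 p [ 0.472  -0.0658  0.1435] yaw 116.05 j [ 11.6  12.2 -26.4  -0.  -51.5 -75.6] F [-0.5  0.1 -2.5] M [ 0.32  0.05 -0.09] g 0.18
time_s: 24.65
tcp_pos: [0.472, -0.0659, 0.1436]
ee_rot: [[-0.72, 0.694, -0.0], [0.694, 0.72, 0.0], [0.0, -0.0, -1.0]]
wrist_force: [-1.1, -0.1, -2.3]
gripper_width: 0.181
t 24.65 p [ 0.472  -0.0659  0.1436] yaw 136.05 j [ 11.6  12.2 -26.4  -0.  -51.5 -55.6] F [-1.1 -0.1 -2.3] M [ 0.32  0.08 -0.04] g 0.181
```

The moment shows the friction drag of about 0.1 N m. Another 9.5°, then a look at the bolt.

```bash
python3 -m creep '[[0,0,0,0,0,-2,0],[0,0,0,0,0,-2,0],[0,0,0,0,0,-2,0],[0,0,0,0,0,-2,0],[0,0,0,0,0,-1.5,0],[0,0,0,0,0,0,0],[0,0,0,0,0,0,0],[0,0,0,0,0,0,0],[0,0,0,0,0,0,0],[0,0,0,0,0,0,0]]'; python3 - <<'E'
from h import *
st();c=snap('scene','s7.png')
# red bolt shift vs first picture, along its length
g=[]
for f in('scene0','s7'):
    i=cv2.imread(f'pics/{f}.png');h=cv2.cvtColor(i,cv2.COLOR_BGR2HSV)
    m=cv2.inRange(h,(0,150,50),(4,255,255))|cv2.inRange(h,(174,150,50),(180,255,255));m[:255]=m[305:]=0;m[:,:295]=m[:,335:]=0
    n,l,s,ce=cv2.connectedComponentsWithStats(m);print(f,[(s[k].tolist()) for k in range(1,n) if s[k,4]>8])
    ys,xs=np.nonzero(m);
    for sel in(np.argsort(ys)[:8],np.argsort(ys)[-8:]): print(atz(c,(xs[sel].mean(),ys[sel].mean()),.1))
    g.append(cv2.resize(i[250:310,285:345],None,fx=6,fy=6,interpolation=2))
cv2.imwrite('pics/c7.png',np.hstack(g))
E
```

```text
time_s: 25.9
tcp_pos: [0.4721, -0.0659, 0.1436]
ee_rot: [[-0.825, 0.566, -0.0], [0.566, 0.825, -0.0], [0.0, -0.0, -1.0]]
wrist_force: [-0.3, -0.5, -3.1]
gripper_width: 0.185
t 25.9 p [ 0.4721 -0.0659  0.1436] yaw 145.56 j [ 11.6  12.2 -26.4   0.  -51.5 -46.1] F [-0.3 -0.5 -3.1] M [ 0.21  0.04 -0.12] g 0.185
scene0 [[308, 260, 21, 41, 273]]
[ 4.5607224e-01 -8.0237207e-05  1.0000000e-01]
[0.58352021 0.00825085 0.1       ]
s7 [[310, 255, 21, 40, 277]]
[0.43798262 0.00086975 0.1       ]
[0.56450626 0.00461517 0.1       ]
```

View pics/c7.png

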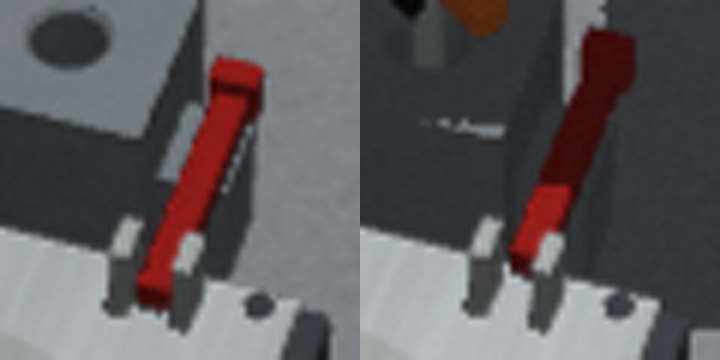

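The right half shows the bolt drawn back. Its tail moved about 19 mm, against a needed 16 mm and a target of 18–22 mm. I'll add 1.5°, ease off 3° within the play, then draw the key up.

```bash
python3 -m creep '[[0,0,0,0,0,-1.5,0],[0,0,0,0,0,0,0],[0,0,0,0,0,0,0],[0,0,0,0,0,1.5,0],[0,0,0,0,0,1.5,0],[0,0,0,0,0,0,0],[0,0,-2,0,0,0,0],[0,0,-3,0,0,0,0],[0,0,-3,0,0,0,0],[0,0,0,0,0,0,0]]'; python3 -c "
from h import *
st()"; python3 -m creep '[[0,0,-4,0,0,0,0],[0,0,-6,0,0,0,0],[0,0,-8,0,0,0,0],[0,0,-12,0,0,0,0],[0,0,-15,0,0,0,0],[0,0,-18,0,0,0,0],[0,0,-20,0,0,0,0],[0,0,-20,0,0,0,0],[0,0,-12,0,0,0,0],[0,0,0,0,0,0,0]]'; python3 -c "
from h import *
st();plan([.478,-.287,.2665],-54.5,8)"
```

```text
time_s: 27.2
tcp_pos: [0.4722, -0.0658, 0.1519]
ee_rot: [[-0.81, 0.587, 0.001], [0.587, 0.81, 0.0], [-0.0, 0.0, -1.0]]
wrist_force: [-0.5, 0.3, -3.4]
gripper_width: 0.181
t 27.2 p [ 0.4722 -0.0658  0.1519] yaw 144.07 j [ 11.6  11.6 -25.7   0.  -52.7 -47.6] F [-0.5  0.3 -3.4] M [0.18 0.08 0.01] g 0.181
time_s: 28.45
tcp_pos: [0.4725, -0.0658, 0.2676]
ee_rot: [[-0.81, 0.587, 0.002], [0.587, 0.81, 0.001], [-0.002, 0.002, -1.0]]
wrist_force: [-0.3, 0.1, -3.3]
gripper_width: 0.175
t 28.45 p [ 0.4725 -0.0658  0.2676] yaw 144.06 j [ 11.6   5.5 -15.2  -0.  -69.2 -47.6] F [-0.3  0.1 -3.3] M [ 0.12 -0.13  0.  ] g 0.175
[-17, -22, 0, 0, 0, 6.81]
[-19, -20, 0, 0, 0, 6.81]
[-21, -17, 0, 0, 0, 6.81]
[-23, -15, 0, 0, 0, 6.81]
[-25, -12, 0, 0, 0, 6.81]
[-26, -9, 0, 0, 0, 6.81]
[-27, -6, 0, 0, 0, 6.81]
[-28, -2, 0, 0, 0, 6.81]
```

```bash
python3 -m creep '[[-17,-22,0,0,0,6.8,0],[-19,-20,0,0,0,6.8,0],[-21,-17,0,0,0,6.8,0],[-23,-15,0,0,0,6.8,0],[-25,-12,0,0,0,6.8,0],[-26,-9,0,0,0,6.8,0],[-27,-6,0,0,0,6.8,0],[-28,-2,0,0,0,6.8,0],[0,0,0,0,0,0,0],[0,0,0,0,0,0,0]]'; python3 -m creep '[[0,0,0,0,0,0,0],[0,0,0,0,0,0,0],[0,0,0,0,0,0,0],[0,0,0,0,0,0,0],[0,0,0,0,0,0,0],[0,0,0,0,0,0,0],[0,0,0,0,0,0,0],[0,0,0,0,0,0,0],[0,0,0,0,0,0,0],[0,0,0,0,0,0,0]]' >/dev/null; python3 - <<'E'
from h import *
st();c=snap('wrist','w8.png');i=c['color']
h=cv2.cvtColor(i,cv2.COLOR_BGR2HSV);m=cv2.inRange(h,(100,120,20),(125,255,255));m[:,:270]=m[:,380:]=0;m[:150]=m[280:]=0
W=np.array([atz(c,(x,y),.08,True)[:2]*1000 for y,x in zip(*np.nonzero(m))]);print('blue x/y range',W.min(0),W.max(0))
print('hole(w5 px)',atz(c,(320,206),.08,True))
S=capture('scene')['color']; D=capture('side')['color']
cv2.imwrite('pics/s8.png',S);cv2.imwrite('pics/d8.png',D)
E
```

```text
time_s: 29.7
tcp_pos: [0.4764, -0.2862, 0.2656]
ee_rot: [[0.005, 1.0, -0.002], [1.0, -0.005, 0.001], [0.001, -0.002, -1.0]]
wrist_force: [0.0, -0.3, -2.6]
gripper_width: 0.174
t 30.95 p [ 0.4768 -0.2866  0.2665] yaw 89.66 j [-14.3  13.7  -5.2   0.  -71.1 -76. ] F [-0.  -0.  -2.6] M [ 0.03 -0.16 -0.01] g 0.186
blue x/y range [ 435.21282457 -324.12425295] [ 514.84086908 -249.18799566]
hole(w5 px) [ 0.46919487 -0.28730747  0.08      ]
```

```bash
python3 -m creep '[[0,1,10,0,0,0,0],[0,0,15,0,0,0,0],[0,0,15,0,0,0,0],[0,0,10,0,0,0,0],[0,0,5,0,0,0,0],[0,0,4,0,0,0,0],[0,0,4,0,0,0,0],[0,0,4,0,0,0,0],[0,0,4,0,0,0,0],[0,0,0,0,0,0,0]]'; python3 -c "
from h import *
st()"
```

```text
time_s: 32.35
tcp_pos: [0.4776, -0.2866, 0.1952]
ee_rot: [[0.006, 1.0, -0.001], [1.0, -0.006, 0.0], [0.0, -0.001, -1.0]]
wrist_force: [-0.4, 0.5, -3.2]
gripper_width: 0.18
t 32.35 p [ 0.4776 -0.2866  0.1952] yaw 89.66 j [-14.3  16.7 -11.6  -0.  -61.7 -76. ] F [-0.4  0.5 -3.2] M [ 0.04 -0.21  0.04] g 0.18
```

No contact, and the tip is 12 mm inside the hole. I'll lower it to just above the floor.

```bash
python3 -m creep '[[0,0,6,0,0,0,0],[0,0,10,0,0,0,0],[0,0,10,0,0,0,0],[0,0,10,0,0,0,0],[0,0,8,0,0,0,0],[0,0,6,0,0,0,0],[0,0,3,0,0,0,0],[0,0,2,0,0,0,0],[0,0,1,0,0,0,0],[0,0,0,0,0,0,0]]'; python3 -c "
from h import *
st()"; python3 -m creep '[[0,0,1,0,0,0,0],[0,0,0.5,0,0,0,0],[0,0,0,0,0,0,0],[0,0,0,0,0,0,0.3],[0,0,0,0,0,0,0.4],[0,0,0,0,0,0,0.6],[0,0,0,0,0,0,0.8],[0,0,0,0,0,0,1],[0,0,0,0,0,0,1],[0,0,0,0,0,0,1]]'; python3 -c "
from h import *
st()"
```

```text
time_s: 33.6
tcp_pos: [0.4779, -0.2867, 0.1397]
ee_rot: [[0.006, 1.0, 0.0], [1.0, -0.006, -0.0], [-0.0, 0.0, -1.0]]
wrist_force: [-0.5, 0.6, -2.4]
gripper_width: 0.183
t 33.6 p [ 0.4779 -0.2867  0.1397] yaw 89.66 j [-14.3  19.8 -15.9   0.  -54.3 -76. ] F [-0.5  0.6 -2.4] M [ 0.   -0.19 -0.02] g 0.183
time_s: 34.85
tcp_pos: [0.4778, -0.2867, 0.138]
ee_rot: [[0.006, 1.0, -0.0], [1.0, -0.006, 0.0], [0.0, -0.0, -1.0]]
wrist_force: [-0.2, 0.4, -0.0]
gripper_width: 0.878
t 34.85 p [ 0.4778 -0.2867  0.138 ] yaw 89.66 j [-14.3  19.9 -16.    0.  -54.1 -76. ] F [-0.2  0.4 -0. ] M [ 0.01 -0.1  -0.03] g 0.878
```

Released. I'll back straight up and check.

```bash
python3 -m creep '[[0,0,0,0,0,0,1],[0,0,-8,0,0,0,1],[0,0,-15,0,0,0,1],[0,0,-25,0,0,0,1],[0,0,-30,0,0,0,1],[0,0,-30,0,0,0,1],[0,0,-15,0,0,0,1],[0,0,0,0,0,0,1],[0,0,0,0,0,0,1],[0,0,0,0,0,0,1]]'; python3 - <<'E'
from h import *
st();c=snap('wrist','w9.png');print(bar(c))
S=capture('scene')
def red(i):
    h=cv2.cvtColor(i,cv2.COLOR_BGR2HSV);m=cv2.inRange(h,(0,150,40),(4,255,255))|cv2.inRange(h,(174,150,40),(180,255,255));m[:240]=m[305:]=0;m[:,:300]=m[:,335:]=0
    ys,xs=np.nonzero(m);return [atz(S,(xs[k].mean(),ys[k].mean()),.1)[:2].round(4) for k in(np.argsort(ys)[:8],np.argsort(ys)[-8:])]
print(red(cv2.imread('pics/scene0.png')),red(S['color']))
D=capture('side');Z=dict(lens_mid=.04,tray_mid=.018,case_mid=.02)
for n,k in(('scene',S),('side',D)):
    for a,z in Z.items(): 
        for d in find_in(n,a)[:1]: print(n,a,d['xy'],atz(k,d['xy'],z).round(4))
def orange(i,sl):
    h=cv2.cvtColor(i,cv2.COLOR_BGR2HSV);m=cv2.inRange(h,(5,150,80),(18,255,255));m2=np.zeros_like(m);m2[sl]=m[sl];n,l,s,ce=cv2.connectedComponentsWithStats(m2);return s[1:][s[1:,4]>30].tolist()
print(orange(cv2.imread('pics/side0.png'),np.s_[260:300,400:460]),orange(D['color'],np.s_[260:300,400:460]))
cv2.imwrite('pics/s9.png',np.hstack([cv2.resize(S['color'][195:315,180:345],(480,360)),cv2.resize(D['color'][210:410,290:490],(320,360))]))
E
```

```text
time_s: 36.1
tcp_pos: [0.4773, -0.2864, 0.2597]
ee_rot: [[0.006, 1.0, -0.002], [1.0, -0.006, 0.001], [0.001, -0.002, -1.0]]
wrist_force: [-0.5, -0.8, 0.5]
gripper_width: 1.001
t 36.1 p [ 0.4773 -0.2864  0.2597] yaw 89.66 j [-14.3  14.   -5.7  -0.  -70.4 -76. ] F [-0.5 -0.8  0.5] M [ 0.06 -0.18 -0.05] g 1.001
(array([319.68500867, 236.4042461 ]), ((320.0, 238.5), (115.0, 22.0), 90.0), ((476.88714599609375, -287.1402587890625), (15.656031608581543, 88.2717056274414), 89.61554718017578))
[array([ 4.561e-01, -1.000e-04]), array([0.5835, 0.0083])] [array([0.4375, 0.0011]), array([0.5637, 0.0047])]
scene lens_mid [432.9, 304.7] [0.4645 0.2869 0.04  ]
scene tray_mid [148.7, 257.8] [ 0.5111 -0.4643  0.018 ]
scene case_mid [507.2, 348.3] [0.5263 0.4755 0.02  ]
side lens_mid [265.3, 219.3] [0.4531 0.2587 0.04  ]
side tray_mid [509.9, 400.7] [ 0.5088 -0.4657  0.018 ]
side case_mid [251.7, 191.5] [0.5226 0.4758 0.02  ]
[[408, 271, 42, 23, 334]] [[407, 272, 42, 25, 468]]
```

The numbers agree. The bar is back within 3 mm of where it started, with the right size for its height (88 by 15.7 mm), so the key stands upright and home. The bolt is drawn by about 19 mm and the gripper is clear.

```bash
python3 -c "
from h import *
print(finish_job())"
```

```text
the job is handed in; nothing more can be done
None
```

I unlocked the stage, put the key back in its stand, let go and handed the job in at about 36 s of the 72 s allowed. `finish_job` gives no verdict.

**The run:**
- I read the stem's angle with the wrist camera, about 6° anticlockwise, and turned the key to match. It slid straight down to about 17 mm above the bench (home is 16 mm).
- I turned it 51° anticlockwise, eased off 3° within the play, and drew it out. Wrist force at each check stayed near the key's own weight (at most about 4 N), and the drag while turning was about 0.1 N m.

**Last checks:**
- **Bolt:** the scene camera puts it 19–20 mm drawn (16 mm needed).
- **Key:** the bar is within about 3 mm of where it started, at the size expected for a key standing upright in the stand. The gripper is open and about 95 mm clear of it.
- **Tray and case:** they show within about 7 mm of their starting places in both side and scene views, roughly what these measurements scatter by.
- **Lens:** the two cameras disagree. The scene view shows it within about 3 mm, but the side view's detection shifted by about 16 mm. I think that is detector noise, because the arm's path kept well above the lens and I saw no unexpected force, but I did not confirm it.
- **Final picture:** I could not view it because I had reached the 12-picture limit, so these last checks are measurements only.

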